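Register the drill carriage on the first dowel hole

TASK

Register the drilling carriage on the dowel hole already drilled in the clamped beech rail, ready for drilling the next one: slacken the carriage's T-bar clamp knob, slide the carriage along until its index pin stands over the hole, push the pin fully home into the hole, and turn the clamp knob tight again. Leave the beech rail clamped where it is, and leave alone the pencil, drill bit, try square and offcut lying around the jig.

Things in the scene. Friction and masses are not known exactly. Their poses are not given: they have to be found in the camera images.
- jig: drilling jig, fixed: plywood base 210 x 600 x 18 mm with a 40 x 40 mm aluminium rail 560 mm long on its far edge. Origin on the bench under its middle; y along the rail, x across it (away from the robot), z up. Rail: x = 40 to 80 mm, top z = 58 mm. Two closed toggle clamps at y = -215 and +215 mm, 94 mm high, handles out to x = -184 mm: leave them closed
- stock: beech rail 60 x 530 x 38 mm lying on the jig's base along the aluminium rail, its top at z = 56 mm, held down by the two toggle clamps. Origin at the centre of its underside, axes parallel to the jig's. It has one drilled hole, and a pencil cross 64 mm from it in -y where the next hole will go
- hole (a point): centre of the mouth of the drilled hole in the beech rail's top face: 13.5 mm across, 34 mm deep, vertical. Axes parallel to the jig's
- carriage (a joint): travel in m of the grey drill carriage along the rail, growing in the jig's +y, 0 to 0.23. Starts at 0 to 0.08, always on the -y side of the hole. A plate 115 (x) x 160 (y) x 14 mm, top z = 75 mm, carrying the index pin in a steel sleeve, an open drill bushing and the clamp knob. Knob slack: slides with about 2 N and stays where left. Knob tight: held against 35 N or more
- index_pin (a joint): depth of the index pin in m, growing downward: 0.032 fully home (head on the sleeve); at 0 its nose is 2 mm above the beech rail; starts at -0.012 to 0.001. Slides upright in the carriage's sleeve with 5 N of friction and stays where left; goes down only where the hole is. Shank 12 mm; tapered nose 10 mm long, 4 mm at the tip: finds the hole within about 4 mm, drawing the slack carriage into line
- pin_top (a point): centre of the top of the index pin's head, a black round head 28 mm across and 16 mm high; at z = 116 mm when the pin is home, up to 160 mm at the start. The sleeve under it is steel, 28 mm across, its top at z = 100 mm
- pin_nose (a point): tip of the index pin's nose, 90 mm below pin_top on the pin's axis. Directly above the hole when the carriage is in line. In jig axes it is 55 mm in +y of the carriage's middle, whose end faces stand 80 mm either side of that middle
- bush (a point): centre of the top of the open drill bushing on the carriage, 64 mm from the index pin in -y, 28 mm across, at z = 88 mm; stays empty in this job
- clamp_knob (a joint): turn of the carriage's clamp knob in rad: 0 is hard tight at its stop, growing as it is turned anticlockwise seen from above, to 1.5 at its other stop. It starts tight, at 0 to 0.15. The clamp lets go of the rail at about 0.6. It takes about 0.3 N m to turn and stays where it is left
- knob_bar (a point): centre of the T-bar of the clamp knob, a black bar 64 mm long, 14 mm thick, 25 mm high (z = 97 to 122 mm; this point at z = 111.5 mm) on a hub 22 mm across. Its x axis runs along the bar, z is the knob's upright axis. The knob stands on the carriage above the aluminium rail, 50 mm in +x and 90 mm in -y of the index pin (jig axes)
- pencil: green pencil 172 mm long, 8 mm thick, lying on the jig's base board in front of the beech rail
- drill_bit: steel drill bit 150 mm long, 12 mm thick, lying on the jig's base board in front of the beech rail
- square: try square, 105 mm dark wood stock with a 170 mm steel blade, to the left of the jig
- offcut: beech offcut 38 x 120 x 60 mm standing on the bench to the right of the jig

How it is judged:
On the way, in this order (a step that is already met when the one before it is completed fails the run):
1. the clamp knob is slackened (more than 0.5 rad), so that the clamp lets go of the rail (value of joint clamp_knob above 0.5 rad), for 0.1 s.
2. the carriage is slid until the index pin stands over the hole (within 6 mm) (horizontal distance between pin_nose and hole below 0.006 m), for 0.1 s.
3. the index pin is pushed fully home in the hole (within 2.5 mm) while the clamp is still slack (value of joint index_pin above 0.0295 m and horizontal distance between pin_nose and hole below 0.004 m and value of joint clamp_knob above 0.4 rad), for 0.1 s.
4. the clamp knob is turned tight again (within 0.25 rad of its stop) (value of joint clamp_knob below 0.25 rad), for 0.2 s.
At the end, for the whole second after the job is handed in: The index pin is home in the drilled hole to within 2.5 mm of its full depth and within 4 mm of the hole's axis, the clamp knob is within 0.25 rad of hard tight, and the beech rail is still clamped within 10 mm of where it was (value of joint index_pin above 0.0295 m and horizontal distance between pin_nose and hole below 0.004 m and value of joint clamp_knob below 0.25 rad and distance of stock from where it was at the start of the episode below 0.01 m and linear speed of stock below 0.01 m/s); the robot touches nothing.
It fails at once if the beech rail is shifted by more than 10 mm (distance of stock from where it was at the start of the episode above 0.01 m).
It fails at once if the pencil, drill bit, try square or offcut is moved by more than 30 mm (distance of any of pencil, drill_bit, square, offcut from where it was at the start of the episode above 0.03 m).
It also fails if it takes over 58 s, if anything falls off the work surface, if the arm or the gripper's body presses on something with over 40 N, if the wrist force passes 120 N, or if a joint passes its speed limit or range.

ROBOT

A 6-joint arm with a two-finger parallel gripper is mounted at the origin on the work surface. World frame = base frame: x ahead of the robot, y to its left, z up, the work surface at z = 0. Lengths are in m, angles in rad, forces in N, time in s.
With the tool pointing down it reaches from about 0.35 to 0.975 m from the base axis. Payload 17.4 kg.
Tool frame: the origin (TCP) lies midway between the tips of the shut fingers; the grasp point (between the pads) lies 19 mm behind it; z points along the fingers, y is the line along which they close (so a half turn about z gives the same grasp; the last joint's range is limited). The gripper opens to 85 mm and grips with 20 to 120 N. Pads are 22 mm wide; open, the fingers measure 114 mm over their backs; the gripper's body (76 mm by 85 mm) begins 54 mm behind the grasp point. The pads swing forward as they close: fully open they stand 13 mm farther back than shut.
Start: joints at [1.284, 0.116, 1.442, -0, 1.584, -0.038], TCP at [0.166, 0.654, 0.203] pointing down, gripper open.
Joint ranges: [-2.83, 2.83], [-0.83, 2.19], [0.07, 2.5], [-1.14, 4.28], [0.01, 3], [-2.97, 2.97]. Speed limits (rad/s): [1.89, 1.89, 2.22, 3.14, 3.14, 3.14].

INTERFACE

Orientations are given as a unit quaternion [x, y, z, w].
In Python, from plant import telemetry, optics, manip gives the robot as it stands.
- The arm moves only by the shell command python3 -m handwheel 'ROWS' [OPENING]. ROWS is JSON, a list of rows, each an object of numbers: "x", "y", "z": the shift along the world's x, y, z in units of 250 mm (1.0 is 250 mm); "twist": the turn about the world's z in units of 45 degrees (1.0 is 45 degrees). In form: [{"x": .., "y": .., "z": .., "twist": ..}, ...]. A call has 1 to 20 rows; each row is the pose to reach, as a shift and turn from the pose commanded when the call began; what a row does not reach only later rows make up. A row lasts 1/8 s, in which the tool goes at most 62.5 mm and 10.7 degrees, less where a joint would pass 70% of its speed; a pose out of reach is approached as far as the arm can. A call with a number of a shift or a turn outside -1 to 1 is refused whole. A call with a gripper value outside its range is refused whole. OPENING is the opening, from -1 (shut) to 1 (fully open), set as the call begins (- or left out, the last holds). The fingers move at their own pace and stop on an object; the grip force is fixed at half the most. Time passes only in rows, so rows that repeat a pose let the fingers close. It gives the time, the measured TCP pose, the force, the opening and the grip force at its end, in the units of the state.
- telemetry.get_obs(): the state, without advancing time (a new reading comes with each control period).
- optics.snapshot(name): name is "side" or "top" or "wrist"; returns a dict with "image" (384x512x3 uint8, blue, green, red), "intrinsics" (3x3 intrinsics, pixels), "k1" (the pictures are not rectified: a ray, as slopes to the right and down, at radius r is drawn at 1 + k1 r^2 times it, then the intrinsics apply), "eye" and "rotation" of the camera in the world. Camera axes: x right, y down, z forward; pixel columns grow to the right and rows downward; lengths in m; the calibration is good to about 2 mm. A picture is of the moment at which its call begins. There is no depth.
- manip.hand_in(): hands the job in; it is judged then, once.
The state is a dict: "t": time; "joint_pos": joint angles; "qvel": joint speeds; "joint_efforts": joint torques, N m; "eef_pos": TCP position; "orientation": TCP orientation; "ft_force": force on the tool from outside, world axes, zero at the start; "torque": the same for the moment, N m; "finger_gap": finger opening in m; "gripper_force": force on a finger pad.
Only numpy, scipy, OpenCV 4.12 (cv2) and the standard library are available. Lean on these libraries where they do the work, as an engineer would, in place of code of your own. Each camera call takes 0.05 s, during which the arm holds its last target. There are 200 camera calls.

## Working session

There is one attempt and no reset: what is moved stays moved. The work goes in short steps, Python scripts to look and compute and a shell command to move; the robot and the scene stay as the last step left them, time stands still between calls to the robot, and variables do not carry over. Pictures are saved under pics/ and viewed, at most 10 in all, crops included, and the job is handed in when it is done.

```bash
mkdir -p pics
cat > h.py <<'E'
import numpy as np,cv2
from plant import telemetry,optics,manip
def snap(n,f):
    s=optics.snapshot(n); cv2.imwrite('pics/'+f+'.png',s['image'])
    np.savez('pics/'+f+'.npz',K=s['intrinsics'],k1=s['k1'],eye=s['eye'],R=s['rotation']); return s
def ray(f,u,v):
    d=np.load('pics/'+f+'.npz'); p=np.linalg.inv(d['K'])@[u,v,1]; q=p[:2]; r=q.copy()
    for _ in range(30): r=q/(1+float(d['k1'])*(r@r))
    return d['eye'],d['R']@[r[0],r[1],1]
def atz(f,u,v,z):
    e,d=ray(f,u,v); return e+d*(z-e[2])/d[2]
def proj(f,P):
    d=np.load('pics/'+f+'.npz'); c=d['R'].T@(np.array(P)-d['eye']); s=c[:2]/c[2]; s=s*(1+float(d['k1'])*(s@s)); return (d['K']@[s[0],s[1],1])[:2]
def crop(f,x0,y0,x1,y1,k,g):
    im=cv2.imread('pics/'+f+'.png')[y0:y1,x0:x1]; cv2.imwrite('pics/'+g+'.png',cv2.resize(im,None,fx=k,fy=k,interpolation=cv2.INTER_CUBIC))
E
python3 - <<'E'
from h import *
im=[]
for n in ['top','side']:
    s=snap(n,n+'0'); print(n,s['eye'],s['rotation'],s['k1'],s['intrinsics'][0])
o=telemetry.get_obs(); print(o['t'],o['eef_pos'],o['orientation'],o['finger_gap'],o['ft_force'])
crop('top0',0,0,512,384,1.5625,'top0b')
crop('side0',0,0,512,384,1.5625,'side0b')
E
```

```text
top [ 0.46415043 -0.01291292  1.10192599] [-0.70130162  0.71171158 -0.02501882  0.03188607] -0.07850052503577969 [376.0924851    0.         259.46592098]
side [ 0.43801479 -0.84688949  1.12566648] [ 0.93576155 -0.06626123  0.02299735 -0.34558776] -0.13795037393090898 [428.65431556   0.         256.41893221]
0.1 [0.16616398 0.65401822 0.20223461] [ 1.24079661e-01  9.92272116e-01 -5.24911272e-04 -9.86157294e-05] 0.0856606568956711 [ 0.43460268 -0.42656909 -1.07133511]
```

View pics/top0b.png

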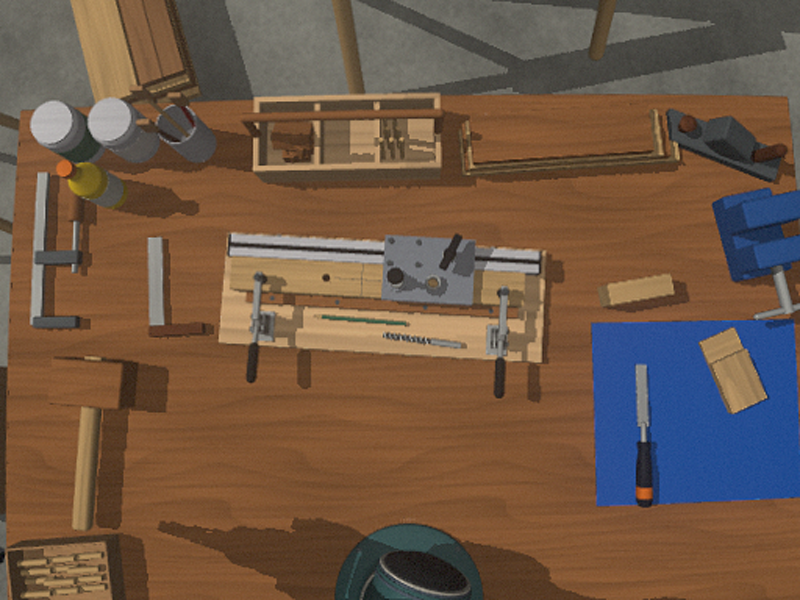

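View pics/side0b.png

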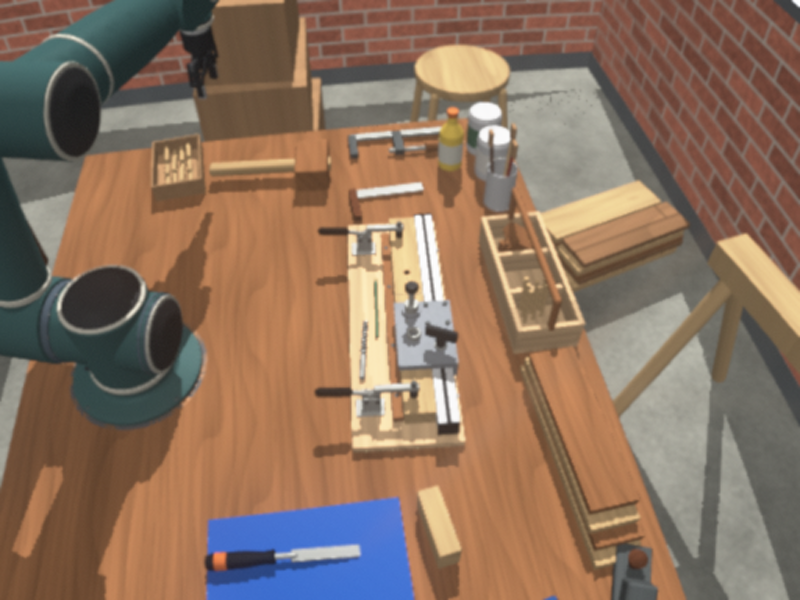

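The top view shows the jig around (385,295) in the ×1.56 picture. The hole is near (326,277), the pin head near (396,275) and the T-bar near (452,251). I'll enlarge both views to read them more closely.

```bash
sed -i "s/R=s\['rotation'\]/R=Rotation.from_quat(s['rotation']).as_matrix()/; 1a from scipy.spatial.transform import Rotation" h.py
python3 - <<'E'
from h import *
snap('top','top1');snap('side','side1')
crop('top1',190,140,320,210,6,'top1c')
crop('side1',230,150,310,250,6,'side1c')
E
```

```text
(no output)
```

View pics/top1c.png

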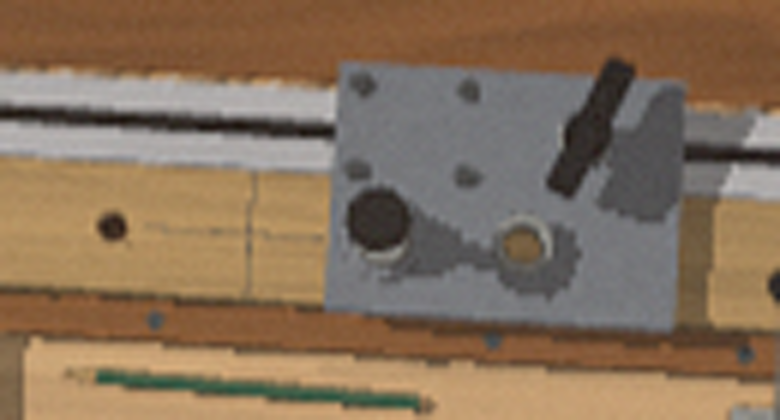

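View pics/side1c.png

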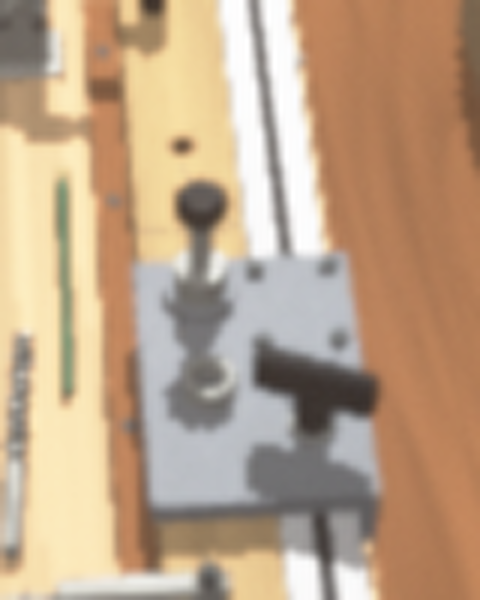

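The top crop shows the hole at (112,226), pin head at (378,219), bushing at (523,246), T-bar ends at (620,66) and (564,190), and plate corners at (341,62), (686,80), (672,330) and (326,311). The side crop shows the hole at (181,146), bushing at (211,379) and head top at (201,198).

```bash
cat > m.py <<'E'
from h import *
c=lambda u,v,x0=190,y0=140:((u+.5)/6-.5+x0,(v+.5)/6-.5+y0)
T=lambda u,v,z:atz('top1',*c(u,v),z)
S=lambda u,v,z:atz('side1',*c(u,v,230,150),z)
hole=T(112,226,.056);b=T(523,246,.088);k1=T(620,66,.122);k2=T(564,190,.122)
cs=[T(*p,.075) for p in [(341,62),(686,80),(672,330),(326,311)]]
print('hole',hole,S(181,146,.056)); print('bush',b,S(211,379,.088)); print('bar',k1,k2,(k1+k2)/2,np.linalg.norm(k1-k2))
for p in cs: print(p)
print('mid',sum(cs)/4)
y=(cs[0]-cs[1]+cs[3]-cs[2]);y/=np.linalg.norm(y);x=np.array([y[1],-y[0],0])
print('yhat',y,'ang',np.degrees(np.arctan2(-y[0],y[1])))
mid=sum(cs)/4
print('edge y', np.linalg.norm(cs[0]-cs[1]),np.linalg.norm(cs[0]-cs[3]))
pin=b+.064*y; kn=pin+.05*x-.09*y
print('pin from bush',pin,'from mid',mid+.055*y,'knob',kn); 
print('pin ray at z .13,.15',T(378,219,.13),T(378,219,.15), S(201,198,.13),S(201,198,.15))
d=hole-pin; print('along',d@y,'across',d@x)
print('bar ang',np.degrees(np.arctan2(*(k1-k2)[[1,0]])))
E
python3 m.py
```

```text
hole [0.58626434 0.13984679 0.056     ] [0.58593619 0.13990193 0.056     ]
bush [ 0.57051258 -0.05083392  0.088     ] [ 0.57312562 -0.05253537  0.088     ]
bar [ 0.64585618 -0.09367505  0.122     ] [ 0.59129407 -0.06794198  0.122     ] [ 0.61857513 -0.08080852  0.122     ] 0.06032590817360483
[0.65847085 0.03099069 0.075     ]
[ 0.64759737 -0.12780878  0.075     ]
[ 0.53234641 -0.11857901  0.075     ]
[0.54342408 0.03914034 0.075     ]
mid [ 0.59545968 -0.04406419  0.075     ]
yhat [0.06918561 0.9976038  0.        ] ang -3.9672126630528606
edge y 0.15917130042204541 0.11533505425768845
pin from bush [0.57494046 0.01301273 0.088     ] from mid [0.59926489 0.01080402 0.075     ] knob [ 0.61859395 -0.0802309   0.088     ]
pin ray at z .13,.15 [0.57883818 0.01335955 0.13      ] [0.57647817 0.01281892 0.15      ] [0.58063618 0.03361622 0.13      ] [0.57777134 0.01592946 0.15      ]
along 0.1273135889378836 across 0.0025216463544535106
bar ang -25.249916838199955
```

```bash
python3 -m handwheel '[{"x":0.9,"y":-1,"twist":-0.24},{"x":0.9,"y":-1,"twist":-0.24},{"x":0.9,"y":-1,"twist":-0.24},{"x":0.9,"y":-1,"twist":-0.24},{"x":0.9,"y":-1,"twist":-0.24},{"x":0.9,"y":-1,"twist":-0.24},{"x":0.9,"y":-1,"twist":-0.24},{"x":0.9,"y":-1,"twist":-0.24}]' 1
python3 -m handwheel '[{"x":0.9,"y":-1},{"x":0.9,"y":-1},{"x":0.9,"y":-1},{"x":0.9,"y":-1},{"x":0.9,"y":-1},{"x":0.9,"y":-1},{"x":0.9,"y":-1}]'
python3 -m handwheel '[{"x":0.01,"y":-0.938},{"x":0.01,"y":-0.938},{"x":0.01,"y":-0.938},{"x":0.01,"y":-0.938},{"x":0.01,"y":-0.938},{"x":0.01,"y":-0.938},{"x":0.01,"y":-0.938}]'
python3 - <<'E'
from h import *
snap('wrist','w1');crop('w1',0,0,512,384,1.5,'w1b')
print([proj('w1',p)*1.5 for p in [(.6459,-.0937,.122),(.5913,-.0679,.122),(.576,.0125,.153),(.5863,.1398,.056)]])
E
```

```text
[array([-165.87921191,  856.08797591]), array([-177.64635938,  825.67892816]), array([-155.59427054,  853.72410887]), array([ 50.03056388, 709.41345162])]invalid input at $[0]: expected keys x, y, z, twist
invalid input at $[0]: expected keys x, y, z, twist
invalid input at $[0]: expected keys x, y, z, twist
```

View pics/w1b.png

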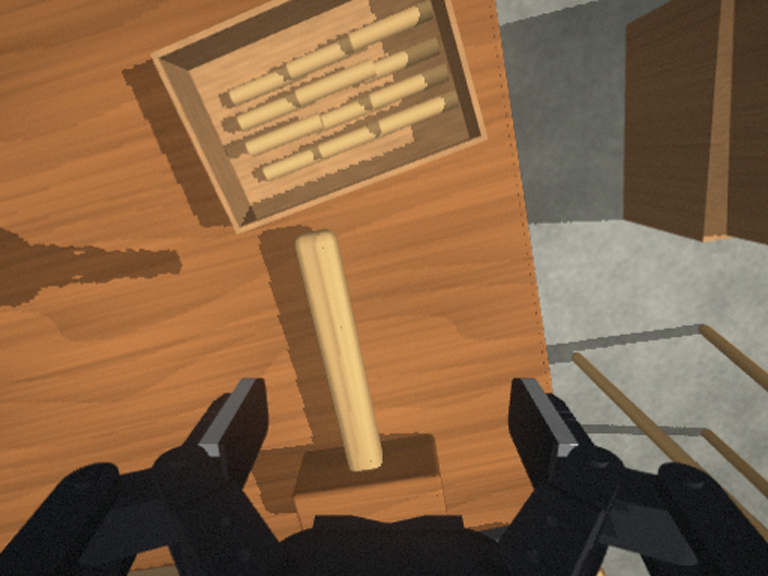

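All four keys are needed in every row, so those calls were refused and the arm hasn't moved. The picture only shows the mallet and dowel tray under the start pose.

```bash
python3 -m handwheel '[{"x":0.9,"y":-1,"z":0,"twist":-0.24},{"x":0.9,"y":-1,"z":0,"twist":-0.24},{"x":0.9,"y":-1,"z":0,"twist":-0.24},{"x":0.9,"y":-1,"z":0,"twist":-0.24},{"x":0.9,"y":-1,"z":0,"twist":-0.24},{"x":0.9,"y":-1,"z":0,"twist":-0.24},{"x":0.9,"y":-1,"z":0,"twist":-0.24},{"x":0.9,"y":-1,"z":0,"twist":-0.24}]' 1 &&
python3 -m handwheel '[{"x":0.9,"y":-1,"z":0,"twist":0},{"x":0.9,"y":-1,"z":0,"twist":0},{"x":0.9,"y":-1,"z":0,"twist":0},{"x":0.9,"y":-1,"z":0,"twist":0},{"x":0.9,"y":-1,"z":0,"twist":0},{"x":0.9,"y":-1,"z":0,"twist":0},{"x":0.9,"y":-1,"z":0,"twist":0}]' &&
python3 -m handwheel '[{"x":0.01,"y":-0.938,"z":0,"twist":0},{"x":0.01,"y":-0.938,"z":0,"twist":0},{"x":0.01,"y":-0.938,"z":0,"twist":0},{"x":0.01,"y":-0.938,"z":0,"twist":0},{"x":0.01,"y":-0.938,"z":0,"twist":0},{"x":0.01,"y":-0.938,"z":0,"twist":0},{"x":0.01,"y":-0.938,"z":0,"twist":0}]'
python3 - <<'E'
from h import *
snap('wrist','w2');crop('w2',0,0,512,384,1.5,'w2b')
print([proj('w2',p)*1.5 for p in [(.6459,-.0937,.122),(.5913,-.0679,.122),(.576,.0125,.153),(.5863,.1398,.056)]])
R=Rotation.from_quat(telemetry.get_obs()['orientation']).as_matrix();print(np.degrees(np.arctan2(R[1,1],R[0,1])))
E
```

```text
t: 1.25
eef_pos: [0.3908, 0.4047, 0.2029]
orientation: [0.217, 0.976, 0.0, -0.0]
ft_force: [0.3, 0.8, 1.0]
finger_gap: 0.0855
gripper_force: 0.0
t: 2.12
eef_pos: [0.6165, 0.1543, 0.2023]
orientation: [0.217, 0.976, -0.0, -0.0]
ft_force: [-1.2, 0.2, 1.1]
finger_gap: 0.0855
gripper_force: 0.0
t: 3.0
eef_pos: [0.6188, -0.0784, 0.203]
orientation: [0.216, 0.976, 0.0, 0.0]
ft_force: [-0.2, -0.0, -0.6]
finger_gap: 0.0858
gripper_force: 0.0
[array([385.52359904, 337.11307877]), array([385.96466764, 245.74313488]), array([518.72419341, 164.28717642]), array([659.4690365 ,  92.02806439])]
65.05717157162907
```

View pics/w2b.png

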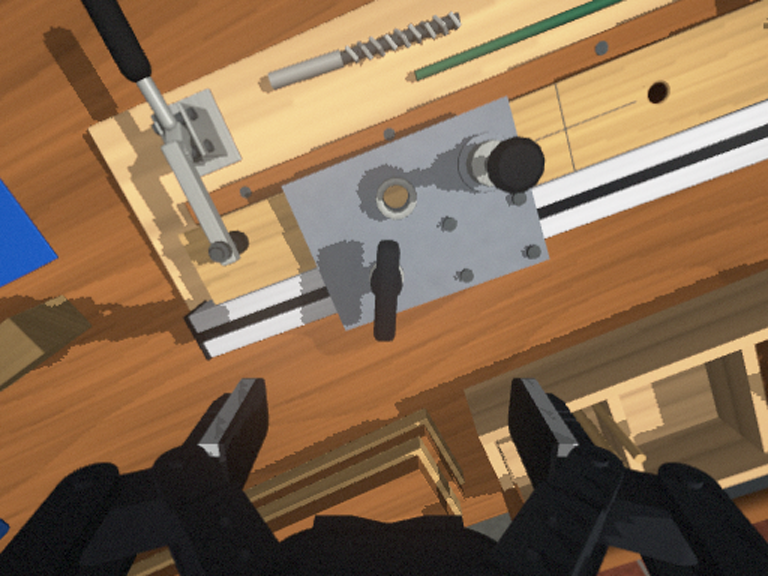

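The wrist view agrees with the model: bar centre at (386,290) against a predicted (386,291), pin head at (516,165) and hole at (658,92). Next I'll descend and grip the bar.

```bash
python3 -m handwheel '[{"x":0,"y":0,"z":-0.2,"twist":0},{"x":0,"y":0,"z":-0.3,"twist":0},{"x":0,"y":0,"z":-0.4,"twist":0},{"x":0,"y":0,"z":-0.44,"twist":0},{"x":0,"y":0,"z":-0.44,"twist":0},{"x":0,"y":0,"z":-0.44,"twist":0}]' 0 && python3 -m handwheel '[{"x":0,"y":0,"z":0,"twist":0},{"x":0,"y":0,"z":0,"twist":0},{"x":0,"y":0,"z":0,"twist":0},{"x":0,"y":0,"z":0,"twist":0},{"x":0,"y":0,"z":0,"twist":0},{"x":0,"y":0,"z":0,"twist":0}]' -1
```

```text
t: 3.8
eef_pos: [0.6193, -0.0801, 0.0942]
orientation: [0.217, 0.976, 0.0, 0.001]
ft_force: [0.7, -0.0, -0.1]
finger_gap: 0.0426
gripper_force: 0.0
t: 4.55
eef_pos: [0.6192, -0.0801, 0.0939]
orientation: [0.217, 0.976, 0.0, 0.001]
ft_force: [0.1, 2.7, 5.8]
finger_gap: 0.0105
gripper_force: 58.6
```

```bash
python3 -m handwheel '[{"x":0,"y":0,"z":0,"twist":0.15},{"x":0,"y":0,"z":0,"twist":0.3},{"x":0,"y":0,"z":0,"twist":0.45},{"x":0,"y":0,"z":0,"twist":0.6},{"x":0,"y":0,"z":0,"twist":0.75},{"x":0,"y":0,"z":0,"twist":0.9},{"x":0,"y":0,"z":0,"twist":1},{"x":0,"y":0,"z":0,"twist":1}]' -1 && python3 -m handwheel '[{"x":0,"y":0,"z":0,"twist":0.15},{"x":0,"y":0,"z":0,"twist":0.3},{"x":0,"y":0,"z":0,"twist":0.3},{"x":0,"y":0,"z":0,"twist":0.3}]'
python3 - <<'E'
from h import *
s=snap('top','top2');snap('side','side2')
R=Rotation.from_quat(telemetry.get_obs()['orientation']).as_matrix();print(np.degrees(np.arctan2(R[1,1],R[0,1])),telemetry.get_obs()['torque'])
E
```

```text
t: 5.55
eef_pos: [0.6191, -0.0808, 0.0938]
orientation: [-0.174, 0.985, -0.001, 0.001]
ft_force: [-0.8, -1.9, 6.3]
finger_gap: 0.0104
gripper_force: 58.8
t: 6.05
eef_pos: [0.6192, -0.0807, 0.0938]
orientation: [-0.287, 0.958, -0.001, 0.001]
ft_force: [0.5, -2.2, 5.4]
finger_gap: 0.0103
gripper_force: 58.7
123.358870452457 [-0.35606541 -0.16660682 -0.1148076 ]
```

```bash
python3 -m handwheel '[{"x":0.004,"y":0.06,"z":0,"twist":0},{"x":0.008,"y":0.12,"z":0,"twist":0},{"x":0.012,"y":0.18,"z":0,"twist":0},{"x":0.017,"y":0.24,"z":0,"twist":0},{"x":0.021,"y":0.3,"z":0,"twist":0},{"x":0.025,"y":0.36,"z":0,"twist":0},{"x":0.029,"y":0.42,"z":0,"twist":0},{"x":0.033,"y":0.47,"z":0,"twist":0},{"x":0.036,"y":0.51,"z":0,"twist":0},{"x":0.036,"y":0.51,"z":0,"twist":0},{"x":0.036,"y":0.51,"z":0,"twist":0}]'
python3 - <<'E'
from h import *
snap('side','side3'); snap('wrist','w3')
a=cv2.imread('pics/side3.png')[90:240,215:330]
cv2.imwrite('pics/side3c.png',cv2.resize(a,None,fx=4,fy=4,interpolation=cv2.INTER_CUBIC))
E
```

```text
t: 7.52
eef_pos: [0.6287, 0.0477, 0.0938]
orientation: [-0.287, 0.958, -0.0, 0.001]
ft_force: [6.0, 1.2, 4.8]
finger_gap: 0.0101
gripper_force: 58.7
```

View pics/side3c.png

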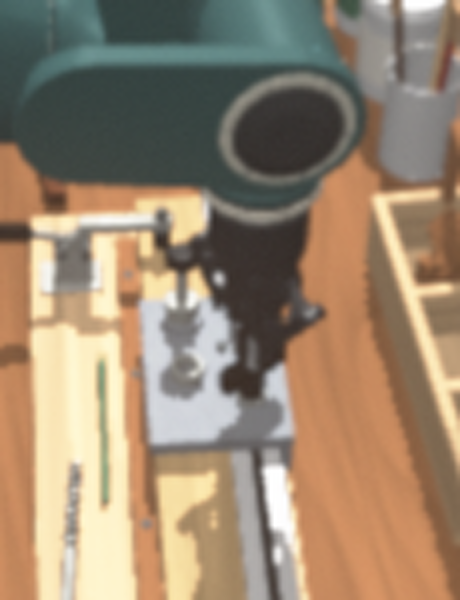

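The carriage has slid with the knob: the bushing is now at (189,365) in the crop. Next I'll release, lift, and check the alignment from the wrist and top cameras.

```bash
python3 -m handwheel '[{"x":0,"y":0,"z":0,"twist":0},{"x":0,"y":0,"z":0,"twist":0},{"x":0,"y":0,"z":0,"twist":0},{"x":0,"y":0,"z":0.2,"twist":0},{"x":0,"y":0,"z":0.4,"twist":0},{"x":0,"y":0,"z":0.44,"twist":0},{"x":0,"y":0,"z":0.44,"twist":0}]' 0
python3 - <<'E'
from h import *
snap('wrist','w4');snap('top','t4')
crop('w4',0,0,512,384,1.5,'w4b')
y=np.array([.0720,.9974,0]);h=np.array([.5863,.1398,0])
print('head',proj('w4',h+[0,0,.153])*1.5,'bush',proj('w4',h-.064*y+[0,0,.088])*1.5,'knob',proj('w4',h+.05*np.array([.9974,-.072,0])-.09*y+[0,0,.122])*1.5)
E
```

```text
t: 8.5
eef_pos: [0.6278, 0.0472, 0.203]
orientation: [-0.288, 0.958, -0.0, 0.0]
ft_force: [-0.1, 0.7, -0.4]
finger_gap: 0.0426
gripper_force: 0.0
head [563.90934733 337.30334328] bush [460.20855446 246.12453628] knob [385.66708646 294.69801596]
```

View pics/w4b.png

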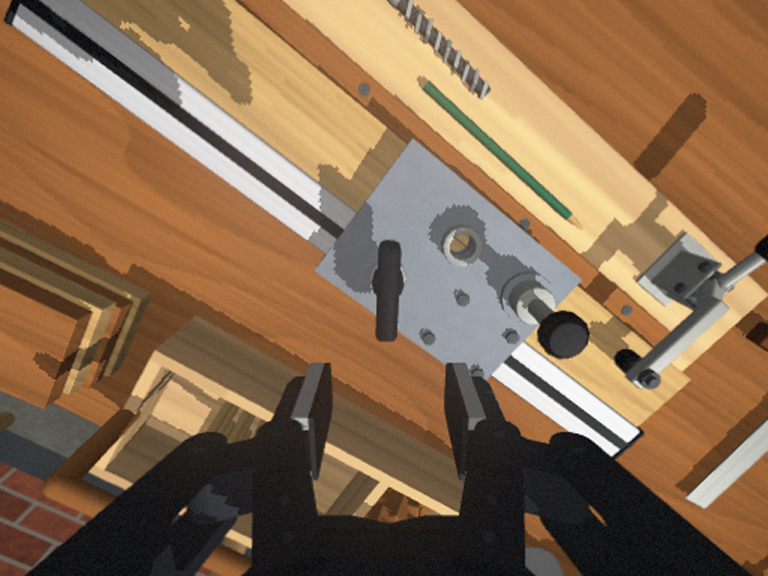

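The bushing is at (462,245) against a predicted (460,246), and the head at (563,335) against (564,337), so the pin is over the hole to about 1.5 mm. Next I'll shut the fingers and press the pin down.

```bash
python3 -m handwheel '[{"x":-0.167,"y":0.367,"z":0,"twist":0},{"x":-0.167,"y":0.367,"z":0,"twist":0},{"x":-0.167,"y":0.367,"z":0,"twist":0},{"x":-0.167,"y":0.367,"z":-0.1,"twist":0},{"x":-0.167,"y":0.367,"z":-0.16,"twist":0},{"x":-0.167,"y":0.367,"z":-0.18,"twist":0},{"x":-0.167,"y":0.367,"z":-0.2,"twist":0},{"x":-0.167,"y":0.367,"z":-0.22,"twist":0},{"x":-0.167,"y":0.367,"z":-0.24,"twist":0},{"x":-0.167,"y":0.367,"z":-0.26,"twist":0}]' -1
python3 -m handwheel '[{"x":0,"y":0,"z":-0.02,"twist":0},{"x":0,"y":0,"z":-0.04,"twist":0},{"x":0,"y":0,"z":-0.06,"twist":0},{"x":0,"y":0,"z":-0.075,"twist":0},{"x":0,"y":0,"z":-0.085,"twist":0},{"x":0,"y":0,"z":-0.085,"twist":0}]'
```

```text
t: 9.85
eef_pos: [0.586, 0.139, 0.1378]
orientation: [-0.288, 0.958, -0.0, 0.0]
ft_force: [0.1, 0.2, 0.7]
finger_gap: -0.0002
gripper_force: 0.0
t: 10.6
eef_pos: [0.586, 0.139, 0.1164]
orientation: [-0.288, 0.958, -0.0, -0.0]
ft_force: [-0.1, 0.1, -1.1]
finger_gap: -0.0
gripper_force: 0.0
```

```bash
python3 -m handwheel '[{"x":0,"y":0,"z":-0.006,"twist":0},{"x":0,"y":0,"z":-0.012,"twist":0},{"x":0,"y":0,"z":-0.012,"twist":0}]'
python3 - <<'E'
from h import *
snap('side','s5');snap('wrist','w5')
a=cv2.resize(cv2.imread('pics/s5.png')[120:200,220:320],None,fx=4,fy=4,interpolation=cv2.INTER_CUBIC)
b=cv2.resize(cv2.imread('pics/w5.png'),(400,300)); c=np.zeros((320,800,3),np.uint8);c[:,:400]=a;c[:300,400:]=b
cv2.imwrite('pics/c5.png',c)
E
```

```text
t: 10.98
eef_pos: [0.586, 0.139, 0.1135]
orientation: [-0.288, 0.958, -0.0, -0.0]
ft_force: [-1.1, -0.3, 1.8]
finger_gap: -0.0003
gripper_force: 1.0
```

View pics/c5.png

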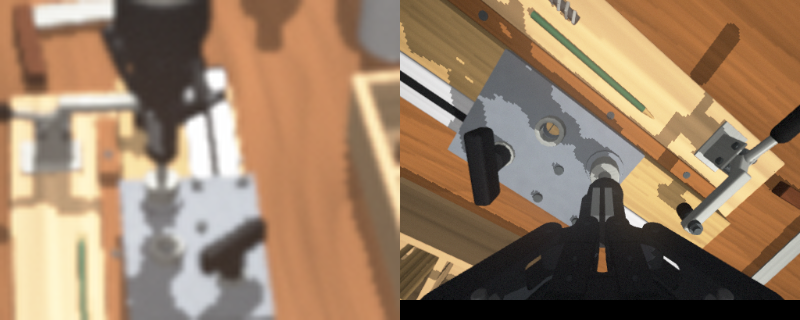

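The side view shows the fingers over the sleeve, with pale metal between sleeve and fingers near (160,180). I need a closer look at whether the head is seated.

Run:
```python
from h import *
crop('w5',200,180,330,290,5,'w5c')
R=np.array([.5863,.1398])
for z in (.1,.116,.135,.15): print(z,(proj('w5',[*R,z])-[200,180])*5)
```

```text
0.1 [298.7810409  229.44432631]
0.116 [299.318364   279.75474197]
0.135 [300.08201412 351.24248115]
0.15 [300.81084214 419.45507394]
```

View pics/w5c.png

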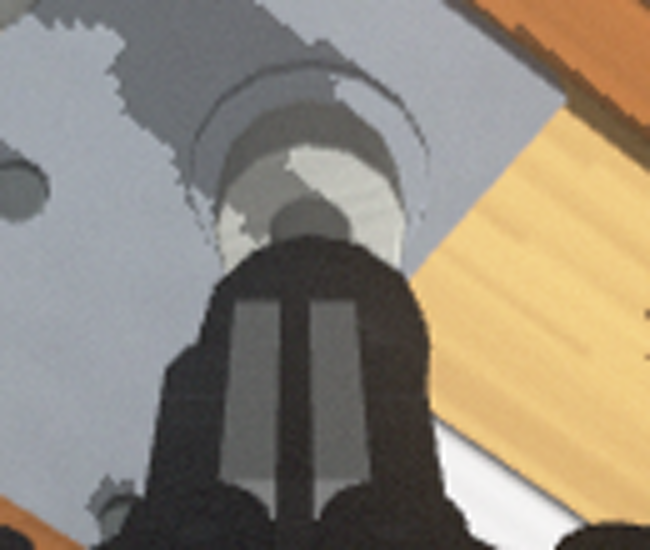

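The crop shows the sleeve top centred near (310,240) with the shank visible at (312,230). The black head is centred near (318,345), which puts its top at about z = 0.133. So the pin is in the hole but about 16 mm short of home, and the fingertips act behind the nominal TCP. I'll keep pressing in small steps and watch the force.

```bash
for i in 1 2; do python3 -m handwheel '[{"x":0,"y":0,"z":-0.01,"twist":0},{"x":0,"y":0,"z":-0.02,"twist":0}]' | egrep 'eef|ft_|grip'; done
python3 - <<'E'
from h import *
s=snap('wrist','w6'); o=telemetry.get_obs()
print(o['ft_force'],o['torque'],np.load('pics/w6.npz')['eye'])
g=cv2.cvtColor(cv2.imread('pics/w6.png'),cv2.COLOR_BGR2GRAY)
for z in (.1,.116,.13,.15): print(z,proj('w6',[.5863,.1398,z]))
for u in (252,260,268): print(u,g[200:260:2,u])
g=cv2.cvtColor(cv2.imread('pics/w5.png'),cv2.COLOR_BGR2GRAY)
print('w5',g[200:260:2,260])
E
```

```text
eef_pos: [0.5861, 0.1389, 0.1092]
ft_force: [-6.2, -4.8, 13.7]
gripper_force: 7.1
eef_pos: [0.5863, 0.1385, 0.1055]
ft_force: [-2.4, -4.4, 7.9]
gripper_force: 3.9
[ 0.4537621  -4.80901398  5.28094178] [-0.7659184  -0.07872056  0.04366759] [0.51663377 0.09226929 0.2767812 ]
0.1 [260.69035858 230.62476493]
0.116 [260.84441222 241.53285516]
0.13 [261.00233982 252.71260236]
0.15 [261.27752383 272.1865789 ]
252 [110 110 107  90  91  91  92 107 126 122 122 122 124 124  71  46  50  48
  52  51  80  96  96  92  91  93  95  96  93  93]
260 [111 102  94  95  96  96 146 184 184 185 124 119  91  52  44  49  54  54
  53  50  50  52  46  50  46  47  49  48  47  47]
268 [132 156  92  94  96  94 102 184 188 192 193 194 181  94  51  54  51  55
  52  53  80  98  98  95  96  94  97  97  96  96]
w5 [ 97  97  96  91 110 188 182 185 128 121  93  91  93  87  50  50  54  54
  47  52  51  52  49  47  50  51  48  46  45  49]
```

```bash
for i in 1 2 3; do python3 -m handwheel '[{"x":0,"y":0,"z":-0.006,"twist":0},{"x":0,"y":0,"z":-0.012,"twist":0},{"x":0,"y":0,"z":-0.012,"twist":0}]' | egrep 'eef|ft_|grip'; done
python3 - <<'E'
from h import *
s=snap('wrist','w7')
g=cv2.cvtColor(cv2.imread('pics/w7.png'),cv2.COLOR_BGR2GRAY)
for z in (.1,.116,.13,.15): print(z,proj('w7',[.5863,.1398,z]))
for u in (252,260,268): print(u,g[200:260:2,u])
E
```

```text
eef_pos: [0.5863, 0.1384, 0.101]
ft_force: [-1.7, -4.8, 6.8]
gripper_force: 3.5
eef_pos: [0.5863, 0.1384, 0.098]
ft_force: [-0.8, -5.4, 7.3]
gripper_force: 3.6
eef_pos: [0.5863, 0.1384, 0.095]
ft_force: [-0.7, -5.8, 7.2]
gripper_force: 3.6
0.1 [260.90409168 237.73691809]
0.116 [261.09021944 249.9043133 ]
0.13 [261.28282517 262.49198574]
0.15 [261.62287045 284.70759904]
252 [ 83 107 108 109 106  92  90  89  91  90 119 124 120 114  48  41  47  47
  48  49  76  95  98  95  93  98  94  95  95  94]
260 [ 97 111 109 104  98  92  91  96  91 131 122 121 114  45  48  48  49  51
  49  50  46  51  45  47  42  49  47  43  50  43]
268 [ 86 149 162 168 104  88  93  93  93 101 126 122 124 112  45  47  50  48
  50  52  78  95  98  98  94  97  96  97  93  95]
```

```bash
for i in 1 2; do python3 -m handwheel '[{"x":0,"y":0,"z":-0.006,"twist":0},{"x":0,"y":0,"z":-0.012,"twist":0},{"x":0,"y":0,"z":-0.012,"twist":0}]' | egrep 'eef|ft_|grip|gap'; done
python3 - <<'E'
from h import *
s=snap('wrist','w8')
g=cv2.cvtColor(cv2.imread('pics/w8.png'),cv2.COLOR_BGR2GRAY)
for z in (.1,.116): print(z,proj('w8',[.5863,.1398,z]))
for u in (252,260,268): print(u,g[200:260:2,u])
E
```

```text
eef_pos: [0.5863, 0.1384, 0.0921]
ft_force: [-1.6, -5.5, 6.2]
finger_gap: -0.0001
gripper_force: 3.7
eef_pos: [0.5863, 0.1383, 0.0891]
ft_force: [-0.9, -6.6, 6.8]
finger_gap: -0.0003
gripper_force: 3.7
0.1 [261.01421978 242.0788193 ]
0.116 [261.21589258 255.06984516]
252 [107  93  90 112 108 108  98  92  92  90  88  92 122 115  46  45  47  47
  49  49  77  95  96  93  96  90  95  94  93  94]
260 [104  84 116 109 109 103  94  94  93  94  91 132 116  49  47  47  45  47
  49  49  48  46  51  47  45  42  45  46  43  43]
268 [108  96 104 163 166 155  92  94  90  91  90 104 123 107  48  48  46  47
  49  48  80  95  96  95  96  95  97  94  92  95]
```

```bash
for i in 1 2 3; do python3 -m handwheel '[{"x":0,"y":0,"z":-0.006,"twist":0},{"x":0,"y":0,"z":-0.01,"twist":0},{"x":0,"y":0,"z":-0.01,"twist":0}]' | egrep 'eef|ft_|grip'; done
python3 - <<'E'
from h import *
s=snap('wrist','w9')
g=cv2.cvtColor(cv2.imread('pics/w9.png'),cv2.COLOR_BGR2GRAY)
for z in (.1,.116): print(z,proj('w9',[.5863,.1398,z]))
for u in (252,260,268): print(u,g[200:260:2,u])
E
```

```text
eef_pos: [0.5864, 0.1383, 0.0875]
ft_force: [-5.7, -5.6, 15.5]
gripper_force: 7.9
eef_pos: [0.5866, 0.1384, 0.0873]
ft_force: [-15.7, -9.2, 36.4]
gripper_force: 18.2
eef_pos: [0.5868, 0.1385, 0.087]
ft_force: [-27.6, -11.8, 56.6]
gripper_force: 28.5
0.1 [261.29202982 242.94214662]
0.116 [261.49026382 256.24672835]
252 [110 103  87 115 106 108 104  89  90  92  92  89 105 117  46  43  46  47
  44  44  79  91  97  92  93  95  95  93  93  90]
260 [107  86 108 108 110 104  90  90  92  93  89 119 114  46  44  50  45  41
  50  52  46  47  47  45  45  45  45  45  45  46]
268 [109  98  92 163 165 153  97  93  90  95  94  94 130  69  47  45  47  49
  48  50  78  95  95  94  95  94  91  91  94  97]
```

```bash
python3 -m handwheel '[{"x":0,"y":0,"z":0.05,"twist":0},{"x":0,"y":0,"z":0.25,"twist":0},{"x":0,"y":0,"z":0.48,"twist":0},{"x":0.167,"y":-0.367,"z":0.48,"twist":0},{"x":0.167,"y":-0.367,"z":0.48,"twist":0},{"x":0.167,"y":-0.367,"z":0.48,"twist":0},{"x":0.167,"y":-0.367,"z":0.48,"twist":0}]' -1
python3 -m handwheel '[{"x":0,"y":0,"z":0,"twist":0},{"x":0,"y":0,"z":0,"twist":0}]' 0 >/dev/null
python3 - <<'E'
from h import *
snap('wrist','w10');snap('top','t10');snap('side','s10')
def blobs(f,roi,th=60):
    u0,v0,u1,v1=[int(a) for a in roi]
    m=(cv2.imread('pics/'+f+'.png').max(2)[v0:v1,u0:u1]<th).astype(np.uint8)
    n,l,st,c=cv2.connectedComponentsWithStats(m)
    for i in range(1,n):
        if st[i,4]>8: print(f,'blob',st[i,:2]+[u0,v0],st[i,2:],c[i]+[u0,v0])
h=np.array([.5863,.1398,0]);
for f in('w4','w10'):
    for z in (.116,.125,.135,.153): print(f,z,proj(f,h+[0,0,z]))
    c=proj(f,h+[0,0,.13]); blobs(f,(c[0]-35,c[1]-35,c[0]+35,c[1]+35))
for z in (.116,.125,.135,.153): print('side',z,proj('s10',h+[0,0,z]))
c=proj('s10',h+[0,0,.125]); blobs('s10',(c[0]-12,c[1]-15,c[0]+12,c[1]+15),75)
E
```

```text
t: 15.65
eef_pos: [0.6275, 0.0475, 0.2006]
orientation: [-0.288, 0.958, 0.0, -0.0]
ft_force: [0.2, 0.9, -0.6]
finger_gap: 0.0001
gripper_force: 0.0
w4 0.116 [361.03206455 209.24537503]
w4 0.125 [364.29801006 212.66883071]
w4 0.135 [368.18040178 216.73799215]
w4 0.153 [375.93956489 224.86889552]
w4 blob [358 207] [ 35  31 476] [372.10504202 218.59663866]
w10 0.116 [360.8265038  209.83567991]
w10 0.125 [364.10919472 213.29685215]
w10 0.135 [368.01318769 217.41262926]
w10 0.153 [375.82104857 225.64249734]
w10 blob [344 193] [ 29  27 463] [356.54859611 204.05831533]
side 0.116 [259.91902596 161.54195637]
side 0.125 [259.92814826 159.61672727]
side 0.135 [259.93836306 157.45619767]
side 0.153 [259.95696114 153.50954753]
```

The head blob moved (−15.5, −14.5) px between the two wrist pictures. A full 153→116 mm descent would give (−15, −16) px, and the press ended on a hard stop, so the pin is home. Next I'll re-grip the knob and tighten it.

```bash
python3 -m handwheel '[{"x":0,"y":0,"z":-0.2,"twist":0},{"x":0,"y":0,"z":-0.3,"twist":0},{"x":0,"y":0,"z":-0.4,"twist":0},{"x":0,"y":0,"z":-0.435,"twist":0},{"x":0,"y":0,"z":-0.435,"twist":0}]' 0 && python3 -m handwheel '[{"x":0,"y":0,"z":0,"twist":0},{"x":0,"y":0,"z":0,"twist":0},{"x":0,"y":0,"z":0,"twist":0},{"x":0,"y":0,"z":0,"twist":0},{"x":0,"y":0,"z":0,"twist":0},{"x":0,"y":0,"z":0,"twist":0}]' -1 && python3 -m handwheel '[{"x":0,"y":0,"z":0,"twist":-0.15},{"x":0,"y":0,"z":0,"twist":-0.3},{"x":0,"y":0,"z":0,"twist":-0.45},{"x":0,"y":0,"z":0,"twist":-0.6},{"x":0,"y":0,"z":0,"twist":-0.75},{"x":0,"y":0,"z":0,"twist":-0.9},{"x":0,"y":0,"z":0,"twist":-1},{"x":0,"y":0,"z":0,"twist":-1}]' && python3 -m handwheel '[{"x":0,"y":0,"z":0,"twist":-0.15},{"x":0,"y":0,"z":0,"twist":-0.3},{"x":0,"y":0,"z":0,"twist":-0.37},{"x":0,"y":0,"z":0,"twist":-0.37}]'
python3 -c "
from h import *
o=telemetry.get_obs();R=Rotation.from_quat(o['orientation']).as_matrix();print(np.degrees(np.arctan2(R[1,1],R[0,1])),o['torque'])"
```

```text
t: 16.68
eef_pos: [0.6277, 0.0473, 0.0925]
orientation: [-0.288, 0.958, 0.0, -0.0]
ft_force: [1.0, -0.3, 0.3]
finger_gap: 0.0429
gripper_force: 0.0
t: 17.42
eef_pos: [0.6289, 0.0464, 0.094]
orientation: [-0.287, 0.958, -0.001, 0.001]
ft_force: [5.5, -6.5, 1.9]
finger_gap: 0.0104
gripper_force: 58.5
t: 18.42
eef_pos: [0.6288, 0.047, 0.094]
orientation: [0.101, 0.995, -0.0, 0.002]
ft_force: [5.1, -2.7, 4.6]
finger_gap: 0.0103
gripper_force: 59.1
t: 18.92
eef_pos: [0.6289, 0.0472, 0.094]
orientation: [0.243, 0.97, 0.0, 0.002]
ft_force: [5.5, -0.9, 4.8]
finger_gap: 0.0099
gripper_force: 59.3
61.83216044993872 [-0.19809488 -0.9733015   0.19551355]
```

```bash
python3 -m handwheel '[{"x":0,"y":0,"z":0,"twist":0},{"x":0,"y":0,"z":0,"twist":0},{"x":0,"y":0,"z":0,"twist":0},{"x":0,"y":0,"z":0.2,"twist":0},{"x":0,"y":0,"z":0.43,"twist":0},{"x":0,"y":0,"z":0.43,"twist":0},{"x":0,"y":0,"z":0.43,"twist":0}]' 0
python3 - <<'E'
from h import *
snap('wrist','w11')
h=np.array([.5863,.1398,0]); im=cv2.imread('pics/w11.png').max(2)
def main(c,r,name):
    u0,v0=int(c[0])-r,int(c[1])-r; m=(im[v0:v0+2*r,u0:u0+2*r]<60).astype(np.uint8)
    n,l,st,ce=cv2.connectedComponentsWithStats(m); i=1+np.argmax(st[1:,4]); p=ce[i]+[u0,v0]
    ys,xs=np.where(l==i); w,V=np.linalg.eigh(np.cov(xs,ys)); e=V[:,1]*20
    print(name,p,st[i]); return p,e
p,_=main(proj('w11',h+[0,0,.11]),30,'pin'); print('exp',[proj('w11',h+[0,0,z]) for z in(.108,.153)])
k,e=main(proj('w11',[.6285,.047,.12]),38,'bar')
d=atz('w11',*(k+e),.122)-atz('w11',*(k-e),.122); print('bar ang',np.degrees(np.arctan(d[1]/d[0])),'start -25.25')
E
```

```text
t: 19.8
eef_pos: [0.6276, 0.0472, 0.1994]
orientation: [0.244, 0.97, -0.0, -0.0]
ft_force: [-0.2, -0.4, -0.6]
finger_gap: 0.0426
gripper_force: 0.0
pin [329.24901186 104.65349144] [ 13  15  33  32 759]
exp [array([329.77667645, 104.75655904]), array([344.51971135, 105.31536902])]
bar [258.7130712  193.52497343] [ 28   4  21  67 941]
bar ang -27.66329050616167 start -25.25
```

The pin blob is within 1 px of the home position, and the bar sits 2.4° tighter than it started. The arm is clear, so I'm handing in.

```bash
python3 -c "
from plant import manip
print(manip.hand_in())"
```

```text
the job is handed in; nothing more can be done
None
```

The job is handed in, but no verdict came back: by my checks the carriage is over the hole, the pin is fully home, the knob is turned slightly tighter than it started, and the arm is clear.

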